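# Open the spectrometer's service well and hold up its telescopic humidity indicator

### The job

Lever the spectrometer's service cover wide open with the blade of the spatula and lay the spatula back down on the bench. Then squeeze in the button on the side of the telescopic indicator stick in the well, pull the stick straight up past its first stop to its second stop, and finish while still holding it fully extended with the button in, because springs would pull it back down. Leave the pen, the sharps bin and the jar alone.

Things in the scene. Friction and masses are not known exactly. Their poses are not given: they have to be found in the camera images.
- instrument: Bench spectrometer, fixed: a blue service well (170 mm wide, rim 110 mm high) with a low white optics body behind it, 104 mm high. x axis: front (lip side) to rear; y across; z up. Origin on the bench; the well reaches from x = -76 to +60 mm, its open inside from x = -54 to +52, y = -77 to +77 mm, floor 30 mm above the bench; the optics body ends at x = 262 mm.
- cover_lip (a point): Middle of the front edge of the grey cover, on its underside, 110 mm above the bench while shut. The cover is a plate 136 mm from hinge to lip, 170 mm wide, 6 mm thick. Its front 16 mm overhang the rim as a lip; under the lip is a pry slot 14 mm high and 16 mm deep, as wide as the cover, open to the front, its sill 96 mm above the bench.
- cover_hinge (a point): Middle of the cover's hinge line, which runs along the instrument's y axis at its rear, 60 mm behind the instrument's origin and 110 mm above the bench.
- cover (a joint): Cover angle in rad: 0 shut, grows as the lip swings up and over to the rear, 2.6 fully open (laid back over the optics body). The hinge is stiff: the cover stays where it is left. It takes about 1 to 2 N at the lip to lift.
- spatula_grip (a point): Centre of the black handle of the flat spatula, a loose 70 g tool lying on the bench (point 11 mm up), left or right of the instrument, blade pointing roughly away from the robot. Handle 90 mm long (x), 16 wide (y), 22 high (z). A steel blade 14 mm wide, 2.6 mm thick sticks out along +x at half height, its tip 100 mm from this point.
- spatula_tip (a point): Middle of the tip of the spatula's blade, half-way through its thickness; axes as the handle's.
- head_center (a point): Centre of the plain metal head of the telescopic indicator stick; x and y axes as the instrument's. Stowed, it is 10 mm in front of the instrument's origin, 90 mm above the bench, under the cover. Block 32 mm (x) x 26 mm (y) x 32 mm high on an upright rod. The button (18 mm wide, 22 high) sticks out 7.5 mm from its +y face; the -y face is flat. Squeeze across y.
- button (a joint): How far the black button is pressed in, m: 0 out, 0.006 fully in (about 6 N). It springs out. A catch keeps the stick stowed until it is in by about 4 mm. The foot of the stick floats up to 4 mm either way along y (500 N/m), so that the head centres itself between closing fingers; it does not give along x.
- rod (a joint): How far the rod with the head has come out of the sleeve, m: 0 stowed, 0.040 at its end (the first stop). A spring of about 1.5 to 2 N, with the weight about 1 N more, pulls it back.
- sleeve (a joint): How far the sleeve has come out of the instrument, m: 0 stowed, 0.040 at its end. It follows only after the rod is at the first stop, and with it at its end the stick is at the second stop, the head 80 mm above its stowed height. Both slides are damped: pull at about 50 mm/s. A spring of about 3 to 5 N, with the weight about 1 N more, pulls it back.
- pen: A pen, 130 mm long, lying on the bench on the side opposite the spatula; leave alone. Origin under its middle, x along it.
- sharps_bin: A yellow sharps bin with a clear square lid, 112 mm wide and 142 mm high; leave alone. Origin under its middle.
- jar: A small lidded jar, 48 mm across and 60 mm high; leave alone. Origin under its middle.
There are look-alikes about, which are no part of the job. Leave any orange look-alike of the part that bears spatula_grip alone.

How it is judged:
On the way, in this order (a step that is already met when the one before it is completed fails the run):
1. the blade levers the cover up: it is lifted by 0.35 rad or more while the spatula presses on it (value of joint cover above 0.35 rad and contact force between spatula and cover above 0.1 N and contact force between the fingers and cover below 0.05 N), for 0.05 s.
2. the cover stands open (over 1.4 rad) and the spatula lies on the bench, let go (value of joint cover above 1.4 rad and height (world z) of spatula_grip between 0.002 and 0.022 m and contact force between the fingers and spatula below 0.05 N), for 0.2 s.
3. the fingers squeeze the button in (over 4.2 mm) with the stick still stowed (value of joint button above 0.0042 m and value of joint each of rod, sleeve below 0.005 m and contact force between the fingers and button above 1 N), for 0.05 s.
4. the stick is pulled out to its second stop (value of joint each of rod, sleeve above 0.0375 m), for 0.3 s.
At the end, for the whole second after the job is handed in: The fingers hold the stick at its second stop (rod and sleeve each over 37.5 of 40 mm out), button in over 4.2 mm; the cover is open over 1.4 rad; the spatula lies on the bench (handle centre 2 to 22 mm up), let go and not touching the stick (all of step 2 and all of step 4 and value of joint button above 0.0042 m and contact force between the fingers and rod above 1 N and contact force between spatula and rod below 0.05 N); the arm keeps its last pose, push and grip.
It fails at once if the pen is pushed more than 40 mm aside (distance of pen from where it was at the start of the episode above 0.04 m).
It fails at once if the sharps bin is pushed more than 40 mm aside or knocked over (distance of sharps_bin from where it was at the start of the episode above 0.04 m or angle between sharps_bin's own z axis and vertical above 0.5 rad).
It fails at once if the jar is pushed more than 40 mm aside or knocked over (distance of jar from where it was at the start of the episode above 0.04 m or angle between jar's own z axis and vertical above 0.5 rad).
It also fails if it takes over 72 s, if anything falls off the work surface, if the arm or the gripper's body presses on something with over 40 N, if the wrist force passes 120 N, or if a joint passes its speed limit or range.

### The arm

A 6-joint arm with a two-finger parallel gripper is mounted at the origin on the work surface. World frame = base frame: x ahead of the robot, y to its left, z up, the work surface at z = 0. Lengths are in m, angles in rad, forces in N, time in s.
With the tool pointing down it reaches from about 0.3 to 0.875 m from the base axis. Payload 6.4 kg.
Tool frame: the origin (TCP) lies midway between the tips of the shut fingers; the grasp point (between the pads) lies ctrl.grip_point_offset behind it (ctrl.grip_point_offset is the distance from the TCP to the grasp point, in m); z points along the fingers, y is the direction in which the jaws open and shut (so a half turn about z gives the same grasp; the last joint's range is limited). The gripper opens to 85 mm and grips with 20 to 120 N. Pads are 22 mm wide; open, the fingers measure 114 mm over their backs; the gripper's body (76 mm by 85 mm) begins 54 mm behind the grasp point. The pads swing forward as they close: fully open they stand 13 mm farther back than shut.
Start: joints at [0.897, 0.181, 1.607, -0, 1.354, -0.206], TCP at [0.259, 0.513, 0.196] pointing down, gripper open.
Joint ranges: [-2.99, 2.99], [-0.89, 2.07], [0.3, 2.58], [-1.14, 4.28], [0, 2.63], [-3.12, 3.12]. Speed limits (rad/s): [2.57, 2.57, 3.01, 3.14, 3.14, 3.14].

### API

Orientations are given as a unit quaternion [w, x, y, z].
In Python, from bench import ctrl, viewer gives the robot as it stands.
- The arm moves only by the shell command python3 -m handwheel 'ROWS' [OPENING]. ROWS is JSON, a list of rows, each an object with "travel": the shift along the tool's x, y, z as a fraction of full scale, a list of three; "dr": the turn, a rotation vector about the tool's x, y, z as a fraction of full scale, a list of three. A call has 1 to 20 rows; each row shifts and turns the pose as measured when the row begins, along the tool's axes as they then stand; what a row does not reach is not made up. Full scale, the value 1, is 150 mm for a shift and 30 degrees for a turn. A row lasts 1/12 s, in which the tool goes at most 41.7 mm and 7.16 degrees, less where a joint would pass 70% of its speed; a pose out of reach is approached as far as the arm can. A call with a number of a shift or a turn outside -1 to 1 is refused whole. A call with a gripper value outside its range is refused whole. OPENING is the opening, from -1 (shut) to 1 (fully open), set as the call begins (- or left out, the last holds). The fingers move at their own pace and stop on an object; the grip force is fixed at half the most. Time passes only in rows, so rows that do not move let the fingers close. It gives the time, the measured TCP pose, the force and the opening at its end, in the units of the state.
- ctrl.get_obs(): the state, without advancing time (a new reading comes with each control period).
- viewer.camera(name): name is "side" or "top" or "wrist"; returns the picture (420x560x3 uint8, red, green, blue); there is no depth.
- viewer.get_calibration(name): a dict with "camera_matrix" (3x3 intrinsics, pixels), "R" (3x3) and "t" (3): a world point X has camera coordinates R X + t. Camera axes: x right, y down, z forward; pixel columns grow to the right and rows downward; lengths in m; the calibration is good to about 2 mm. A picture is of the moment at which its call begins: read the wrist's pose just before it. get_calibration takes no time and is no camera call; for the wrist camera it gives the pose at the moment of the call.
- ctrl.hand_in(): hands the job in, once; it reports no verdict.
The state is a dict: "time_s": time; "q": joint angles; "dq": joint speeds; "joint_efforts": joint torques, N m; "eef_pos": TCP position; "eef_rot": TCP orientation; "wrist_force": force on the tool from outside, world axes, zero at the start; "torque": the same for the moment, N m; "opening": opening from 0.0 (shut) to 1.0 (fully open).
Only numpy, scipy, OpenCV 4.12 (cv2) and the standard library are available. Lean on these libraries where they do the work, as an engineer would, in place of code of your own. Each camera call takes 0.05 s, during which the arm holds its last target. There are 200 camera calls.

## Working session

There is one attempt and no reset: what is moved stays moved. The work goes in short steps, Python scripts to look and compute and a shell command to move; the robot and the scene stay as the last step left them, time stands still between calls to the robot, and variables do not carry over. Pictures are saved under pics/ and viewed, about 8 in all and at most 12, crops included, and the job is handed in when it is done.

```bash
ls; mkdir -p pics; cat > h.py <<'E'
import numpy as np, cv2
from bench import ctrl, viewer
def snap(n,f=None):
    im=viewer.camera(n); 
    if f: cv2.imwrite('pics/'+f,im[:,:,::-1])
    return im
def ray(n,px,cal=None):
    c=cal or viewer.get_calibration(n); R=np.array(c['R']);t=np.array(c['t']);K=np.array(c['camera_matrix'])
    d=R.T@np.linalg.solve(K,[px[0],px[1],1]); return -R.T@t,d
def onz(n,px,z,cal=None):
    o,d=ray(n,px,cal); return o+d*(z-o[2])/d[2]
def proj(n,X,cal=None):
    c=cal or viewer.get_calibration(n); p=np.array(c['camera_matrix'])@(np.array(c['R'])@np.array(X)+np.array(c['t'])); return p[:2]/p[2]
E
python3 - <<'E'
from h import *
a=snap('top','top0.png');b=snap('side','side0.png')
print(ctrl.get_obs(),ctrl.grip_point_offset)
for n in('top','side','wrist'):print(n,viewer.get_calibration(n))
E
```

```text
pics
{'time_s': 0.1, 'q': array([ 8.96728505e-01,  1.81470315e-01,  1.60787834e+00,  7.39882099e-06,
        1.35382179e+00, -2.06310437e-01]), 'dq': array([-0.00054735, -0.0037958 , -0.00281908, -0.00105762, -0.00139383,
        0.00055548]), 'joint_efforts': array([-7.35036210e-04, -4.45878518e+01, -3.52239847e+01, -2.65666249e-04,
        4.08475680e-03,  3.49164281e-05]), 'eef_pos': array([0.25890078, 0.51280788, 0.19518663]), 'eef_rot': array([-3.39425237e-04,  2.31753057e-01,  9.72774331e-01, -7.12153550e-04]), 'wrist_force': array([-0.53930462, -0.15338071,  0.69315402]), 'torque': array([ 0.00744638,  0.03446717, -0.00672533]), 'opening': 0.9997817717039166} 0.0187
top {'camera_matrix': array([[485.72568926,   0.        , 279.08735698],
       [  0.        , 485.72568926, 208.41813566],
       [  0.        ,   0.        ,   1.        ]]), 'R': array([[ 1.35830925e-03, -9.99988294e-01, -4.64390615e-03],
       [-9.93296863e-01, -8.12432087e-04, -1.15588413e-01],
       [ 1.15583287e-01,  4.76978222e-03, -9.93286340e-01]]), 't': array([0.01174808, 0.4791584 , 1.37832914])}
side {'camera_matrix': array([[387.97205236,   0.        , 277.87461327],
       [  0.        , 387.97205236, 208.71205101],
       [  0.        ,   0.        ,   1.        ]]), 'R': array([[-0.25091295,  0.96780563,  0.0198733 ],
       [ 0.59911471,  0.17138633, -0.78210503],
       [-0.76033167, -0.18433389, -0.62282964]]), 't': array([ 0.14628682, -0.21295417,  1.41094104])}
wrist {'camera_matrix': array([[330.69412486,   0.        , 279.35521548],
       [  0.        , 330.69412486, 203.98650467],
       [  0.        ,   0.        ,   1.        ]]), 'R': array([[ 0.45088295,  0.89258224, -0.00123023],
       [ 0.85393233, -0.43095714,  0.29167709],
       [ 0.25981561, -0.13256276, -0.95651605]]), 't': array([-0.57606109, -0.03807333,  0.38027703])}
```

View pics/top0.png

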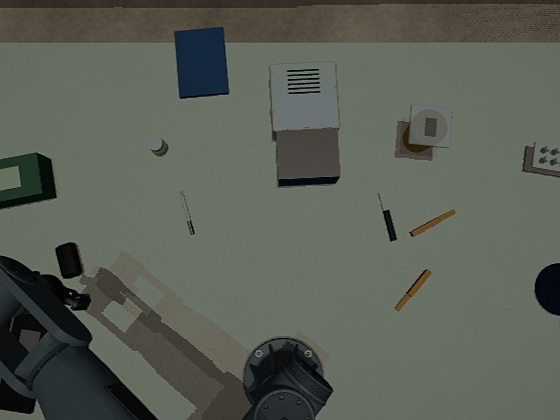

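View pics/side0.png

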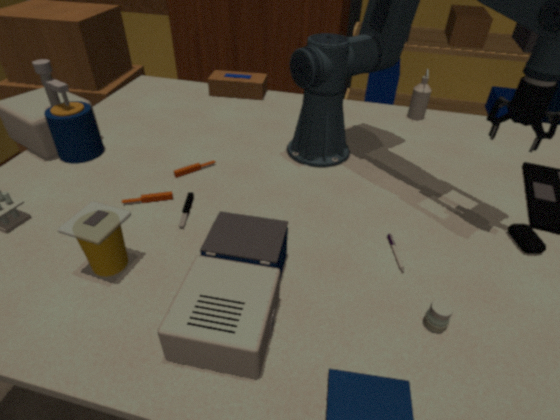

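The top view shows the cover as the brownish plate at px (278–340, 130–185) with the white body above it. The black spatula is at (388,218) with its blade up-left, tip about (379,194). The orange look-alikes are at (432,222) and (413,290), the bin at (430,130), the pen at (187,213) and the jar at (159,147). The side view agrees. Next I'll work out positions.

```bash
python3 - <<'E'
from h import *
im=cv2.imread('pics/top0.png'); g=cv2.cvtColor(im,cv2.COLOR_BGR2GRAY)
print(im[155,308],im[95,300],im[150,250],im[183,308],im[228,391],im[200,381])
# spatula handle
roi=np.zeros_like(g);roi[185:250,370:402]=1
m=((g<50)&(roi>0)).astype(np.uint8)
pts=np.argwhere(m)[:,::-1].astype(np.float32);r=cv2.minAreaRect(pts);print('handle',r,len(pts))
pw=np.array([onz('top',p,0.018) for p in pts]);c=pw.mean(0);u=np.linalg.svd(pw[:,:2]-c[:2])[2][0];print('c',c,'yaw',np.arctan2(u[1],u[0]),np.ptp((pw[:,:2]-c[:2])@u))
# cover
d=np.abs(im.astype(int)-im[155,308].astype(int)).max(2)<14
roi[:]=0;roi[115:195,265:350]=1
m=(d&(roi>0)).astype(np.uint8)
n,l,s,_=cv2.connectedComponentsWithStats(m);k=1+np.argmax(s[1:,4]);
m=(l==k).astype(np.uint8)
ct=max(cv2.findContours(m,0,2)[0],key=cv2.contourArea)
b=cv2.boxPoints(cv2.minAreaRect(ct));print(b)
for p in b:print(p,onz('top',p,.116))
z=im[110:270,240:460];cv2.imwrite('pics/c0.png',cv2.resize(z,None,fx=3.5,fy=3.5,interpolation=2)[:590])
E
```

```text
[64 69 73] [115 117 109] [100 113 106] [14  5  0] [15 15 17] [83 89 82]
handle ((389.2821960449219, 225.05810546875), (31.30600929260254, 6.44156551361084), 75.0685806274414) 202
c [ 0.4318908  -0.30741477  0.018     ] yaw -2.9083358523577783 0.09040184835770163
[[271.43692  129.86461 ]
 [336.90152  126.227684]
 [340.12613  184.27077 ]
 [274.66153  187.90768 ]]
[271.43692 129.86461] [0.68748284 0.03329227 0.116     ]
[336.90152  126.227684] [ 0.6978088  -0.14770386  0.116     ]
[340.12613 184.27077] [ 0.53529721 -0.1544764   0.116     ]
[274.66153 187.90768] [0.52515529 0.02398628 0.116     ]
```

View pics/c0.png

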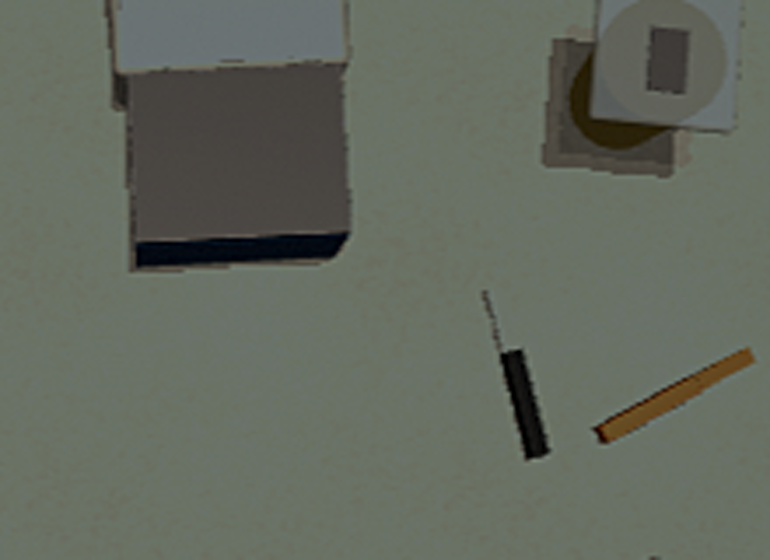

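```bash
cat >> h.py <<'E'
from scipy.spatial.transform import Rotation as Ro
def go(target,xdir=None,zdir=(0,0,-1)):
    o=ctrl.get_obs();q=np.array(o['eef_rot']);R=Ro.from_quat(q[[1,2,3,0]])
    print('t',round(o['time_s'],2),'tcp',o['eef_pos'].round(4),'yaw',np.degrees(np.arctan2(R.as_matrix()[1,0],R.as_matrix()[0,0])).round(2),'F',o['wrist_force'].round(1),'op',round(o['opening'],3))
    print('travel total',(R.inv().apply(np.array(target)-o['eef_pos'])/.15).round(3))
    if xdir is not None:
        z=np.array(zdir,float);x=np.array(xdir,float);x/=np.linalg.norm(x)
        T=Ro.from_matrix(np.c_[x,np.cross(z,x),z]);print('dr total',(np.degrees((R.inv()*T).as_rotvec())/30).round(3))
E
python3 - <<'E'
from h import *
P=[(136,241),(350,232),(345,64),(128,73)]
P=[onz('top',((x+.5)/3.5+240-.5,(y+.5)/3.5+110-.5),.116) for x,y in P]
P=np.array(P)[:,:2];print(P.round(4))
fl,fr,br,bl=P
print('w',np.linalg.norm(fl-fr),np.linalg.norm(bl-br),'l',np.linalg.norm(fl-bl),np.linalg.norm(fr-br))
M=np.array([[-76,85],[-76,-85],[60,-85],[60,85]])/1000.
# rigid fit
mc=M.mean(0);pc=P.mean(0);H=(M-mc).T@(P-pc);a=np.arctan2(H[0,1]-H[1,0],H[0,0]+H[1,1])
R=np.array([[np.cos(a),-np.sin(a)],[np.sin(a),np.cos(a)]]);org=pc-R@mc
print('yaw',a,np.degrees(a),'org',org,'resid',(P-(M@R.T+org)).round(4))
go((.432,-.307,.12),(np.cos(.233),np.sin(.233),0))
E
```

```text
[[ 0.5512  0.0136]
 [ 0.5584 -0.1535]
 [ 0.693  -0.1513]
 [ 0.6857  0.0201]]
w 0.16717891100215607 0.1715073770231427 l 0.1346770967503015 0.1346255481564534
yaw 0.038771808706515906 2.221461002971941 org [ 0.63004351 -0.06746156] resid [[ 0.0004 -0.001 ]
 [ 0.001   0.0019]
 [-0.0003 -0.0012]
 [-0.001   0.0003]]
t 0.1 tcp [0.2589 0.5128 0.1952] yaw 153.2 F [-0.5 -0.2  0.7] op 1.0
travel total [-3.494 -4.357  0.507]
dr total [-2.000e-03  3.000e-03  4.662e+00]
```

```bash
python3 -m handwheel '[{"travel":[0,0,0],"dr":[0,0,0.233]},{"travel":[0,0,0],"dr":[0,0,0.233]},{"travel":[0,0,0],"dr":[0,0,0.233]},{"travel":[0,0,0],"dr":[0,0,0.233]},{"travel":[0,0,0],"dr":[0,0,0.233]},{"travel":[0,0,0],"dr":[0,0,0.233]},{"travel":[0,0,0],"dr":[0,0,0.233]},{"travel":[0,0,0],"dr":[0,0,0.233]},{"travel":[0,0,0],"dr":[0,0,0.233]},{"travel":[0,0,0],"dr":[0,0,0.233]},{"travel":[0,0,0],"dr":[0,0,0.233]},{"travel":[0,0,0],"dr":[0,0,0.233]},{"travel":[0,0,0],"dr":[0,0,0.233]},{"travel":[0,0,0],"dr":[0,0,0.233]},{"travel":[0,0,0],"dr":[0,0,0.233]},{"travel":[0,0,0],"dr":[0,0,0.233]},{"travel":[0,0,0],"dr":[0,0,0.233]},{"travel":[0,0,0],"dr":[0,0,0.233]},{"travel":[0,0,0],"dr":[0,0,0.233]},{"travel":[0,0,0],"dr":[0,0,0.233]}]'; python3 -c "
from h import *
go((.432,-.307,.14),(np.cos(.233),np.sin(.233),0))"
```

```text
time_s: 1.77
eef_pos: [0.2538, 0.5064, 0.1838]
eef_rot: [0.008, 0.996, 0.087, -0.008]
wrist_force: [0.1, -0.2, -1.2]
opening: 1.001
t 1.77 tcp [0.2538 0.5064 0.1838] yaw 9.98 F [ 0.1 -0.2 -1.2] op 1.001
travel total [0.235 5.541 0.373]
dr total [ 0.028  0.034 -0.112]
```

```bash
python3 -m handwheel '[{"travel":[0.012,0.26,0],"dr":[0.003,0.003,-0.01]},{"travel":[0.012,0.26,0],"dr":[0.003,0.003,-0.01]},{"travel":[0.012,0.26,0],"dr":[0.003,0.003,-0.01]},{"travel":[0.012,0.26,0],"dr":[0.003,0.003,-0.01]},{"travel":[0.012,0.26,0],"dr":[0.003,0.003,-0.01]},{"travel":[0.012,0.26,0],"dr":[0.003,0.003,-0.01]},{"travel":[0.012,0.26,0],"dr":[0.003,0.003,-0.01]},{"travel":[0.012,0.26,0],"dr":[0.003,0.003,-0.01]},{"travel":[0.012,0.26,0],"dr":[0.003,0.003,-0.01]},{"travel":[0.012,0.26,0],"dr":[0.003,0.003,-0.01]},{"travel":[0.012,0.26,0],"dr":[0,0,0]},{"travel":[0.012,0.26,0],"dr":[0,0,0]},{"travel":[0.012,0.26,0],"dr":[0,0,0]},{"travel":[0.012,0.26,0],"dr":[0,0,0]},{"travel":[0.012,0.26,0],"dr":[0,0,0]},{"travel":[0.012,0.26,0],"dr":[0,0,0]},{"travel":[0.012,0.26,0],"dr":[0,0,0]},{"travel":[0.012,0.26,0],"dr":[0,0,0]},{"travel":[0.012,0.2,0],"dr":[0,0,0]},{"travel":[0,0.1,0],"dr":[0,0,0]}]'; python3 -c "
from h import *
go((.432,-.307,.14),(np.cos(.233),np.sin(.233),0))"
```

```text
time_s: 3.43
eef_pos: [0.4399, -0.2492, 0.1801]
eef_rot: [0.001, 0.994, 0.113, -0.002]
wrist_force: [-0.4, 0.7, 0.5]
opening: 1.001
t 3.43 tcp [ 0.4399 -0.2492  0.1801] yaw 12.99 F [-0.4  0.7  0.5] op 1.001
travel total [-0.137  0.363  0.269]
dr total [ 0.003  0.007 -0.012]
```

```bash
python3 -m handwheel '[{"travel":[-0.07,0.18,0],"dr":[0,0,-0.01]},{"travel":[-0.065,0.18,0],"dr":[0,0,0]},{"travel":[0,0,0],"dr":[0,0,0]},{"travel":[0,0,0],"dr":[0,0,0]}]'; python3 - <<'E'
from h import *
cal=viewer.get_calibration('wrist');im=snap('wrist','w1.png')
go((.432,-.307,.14),(np.cos(.233),np.sin(.233),0))
for f in (0,):
    u=np.array([np.cos(.233),np.sin(.233)])
    for d in(-.045,0,.045,.1):
        X=[*(np.array([.432,-.307])+u*d),.011 if d==.1 else .022];print(d,proj('wrist',X,cal).round(1))
E
```

```text
time_s: 3.77
eef_pos: [0.431, -0.3128, 0.1777]
eef_rot: [-0.0, 0.994, 0.113, -0.003]
wrist_force: [1.2, 0.2, -0.7]
opening: 0.998
t 3.82 tcp [ 0.4311 -0.3127  0.1778] yaw 13.05 F [-0.7 -0.7 -0.3] op 1.003
travel total [ 0.016 -0.036  0.252]
dr total [-0.001  0.011 -0.01 ]
-0.045 [276.  217.9]
0 [275.6 176.8]
0.045 [275.2 132.3]
0.1 [274.8  73.8]
```

View pics/w1.png

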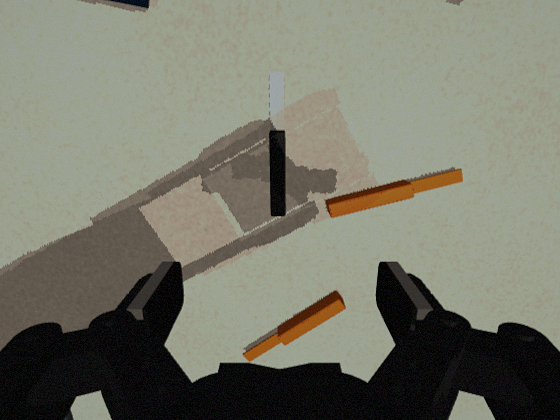

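The wrist view shows the black handle at (277,131)–(277,215), within 2 px of the prediction. An orange look-alike's end is at (327,207), so I'll narrow the opening and grasp slightly forward.

```bash
python3 -m handwheel '[{"travel":[0.02,-0.015,0.2],"dr":[0,0.005,0]},{"travel":[0.02,-0.01,0.2],"dr":[0,0.005,0]},{"travel":[0,0,0.2],"dr":[0,0,0]},{"travel":[0,0,0.2],"dr":[0,0,0]},{"travel":[0,0,0.15],"dr":[0,0,0]},{"travel":[0,0,0],"dr":[0,0,0]},{"travel":[0,0,0],"dr":[0,0,0]}]' 0; python3 -c "
from h import *
go((.437,-.307,.004),(np.cos(.233),np.sin(.233),0))"
```

```text
time_s: 4.4
eef_pos: [0.4387, -0.3015, 0.033]
eef_rot: [0.001, 0.993, 0.117, 0.002]
wrist_force: [0.7, -0.3, 0.3]
opening: 0.502
t 4.4 tcp [ 0.4387 -0.3015  0.033 ] yaw 13.4 F [ 0.7 -0.3  0.3] op 0.502
travel total [-0.02   0.033  0.193]
dr total [ 0.005 -0.005  0.002]
```

```bash
python3 -m handwheel '[{"travel":[-0.01,0.045,0],"dr":[0,0,0]},{"travel":[0,0,0.09],"dr":[0,0,0]},{"travel":[0,0,0.08],"dr":[0,0,0]},{"travel":[0,0,0],"dr":[0,0,0]},{"travel":[0,0,0],"dr":[0,0,0]}]'; python3 -c "
from h import *
go((.437,-.3075,.004),(np.cos(.233),np.sin(.233),0))"
```

```text
time_s: 4.82
eef_pos: [0.4424, -0.3109, 0.011]
eef_rot: [0.005, 0.993, 0.118, 0.004]
wrist_force: [-0.9, -0.2, 0.4]
opening: 0.497
t 4.82 tcp [ 0.4424 -0.3109  0.011 ] yaw 13.52 F [-0.9 -0.2  0.4] op 0.497
travel total [-0.03  -0.031  0.046]
dr total [ 0.019 -0.014  0.006]
```

```bash
python3 -m handwheel '[{"travel":[-0.02,-0.01,0.03],"dr":[0.015,-0.012,0]},{"travel":[0,0,0.012],"dr":[0,0,0]}]'; python3 -m handwheel '[{"travel":[0,0,0],"dr":[0,0,0]},{"travel":[0,0,0],"dr":[0,0,0]},{"travel":[0,0,0],"dr":[0,0,0]},{"travel":[0,0,0],"dr":[0,0,0]},{"travel":[0,0,0],"dr":[0,0,0]},{"travel":[0,0,0],"dr":[0,0,0]}]' -1; python3 -c "
from h import *
go((.437,-.3075,.004),(np.cos(.233),np.sin(.233),0))"
```

```text
time_s: 4.98
eef_pos: [0.4394, -0.3108, 0.0051]
eef_rot: [0.001, 0.993, 0.118, 0.001]
wrist_force: [0.0, 0.3, -0.4]
opening: 0.498
time_s: 5.48
eef_pos: [0.4396, -0.3113, 0.0055]
eef_rot: [0.002, 0.993, 0.117, 0.001]
wrist_force: [0.3, -0.0, 0.3]
opening: -0.002
t 5.48 tcp [ 0.4396 -0.3113  0.0055] yaw 13.49 F [ 0.3 -0.   0.3] op -0.002
travel total [-0.011 -0.028  0.01 ]
dr total [ 0.007 -0.003  0.005]
```

The gripper closed empty, so I'll look.

```bash
python3 - <<'E'
from h import *
a=snap('wrist');b=snap('side')
c=b[150:290,120:307];c=cv2.resize(c,(560,420),interpolation=2)
cv2.imwrite('pics/x1.png',cv2.resize(np.hstack([a,c]),(800,300),interpolation=3)[:,:,::-1])
E
```

```text
(no output)
```

View pics/x1.png

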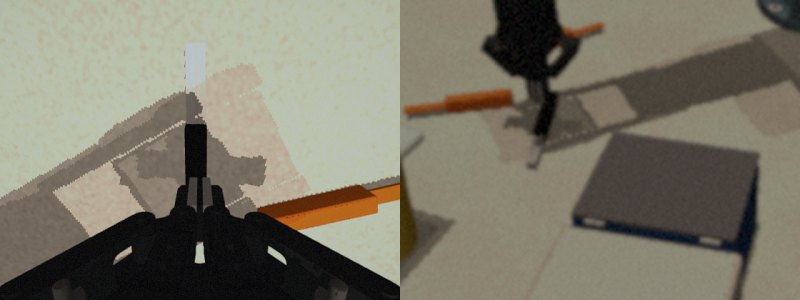

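```bash
python3 - <<'E'
from h import *
cal=viewer.get_calibration('wrist');o=ctrl.get_obs()
print('tcp px',proj('wrist',o['eef_pos'],cal),o['eef_pos'])
print('tcp+18.7',proj('wrist',o['eef_pos']+[0,0,.0187],cal))
print('cam',ray('wrist',(280,204),cal))
for px,z in(((274,174),.022),((274,174),.0),((272,60),.011),((261,174),.022),((290,174),.022)):print(px,onz('wrist',px,z,cal))
E
```

```text
tcp px [281.90372263 238.22527723] [ 0.43956899 -0.31127209  0.00552748]
tcp+18.7 [282.31617476 251.89900275]
cam (array([ 0.5116922 , -0.29165033,  0.18457604]), array([-0.27865816, -0.07308202, -0.95760767]))
(274, 174) [ 0.47890869 -0.29748095  0.022     ]
(274, 174) [ 0.47447238 -0.29826996  0.        ]
(272, 60) [ 0.53113483 -0.2840879   0.011     ]
(261, 174) [ 0.47739925 -0.29116406  0.022     ]
(290, 174) [ 0.48076717 -0.30525856  0.022     ]
```

```bash
python3 - <<'E'
from h import *
a=snap('wrist');b=snap('side')
c=b[170:240,160:230];c=cv2.resize(c,(390,590),interpolation=2)
a=cv2.resize(a[160:340,220:345],(410,590),interpolation=2)
im=np.hstack([a,c]).astype(float)*1.0
im=255*(im/255)**.5
cv2.imwrite('pics/x2.png',im.astype(np.uint8)[:,:,::-1])
E
```

```text
(no output)
```

View pics/x2.png

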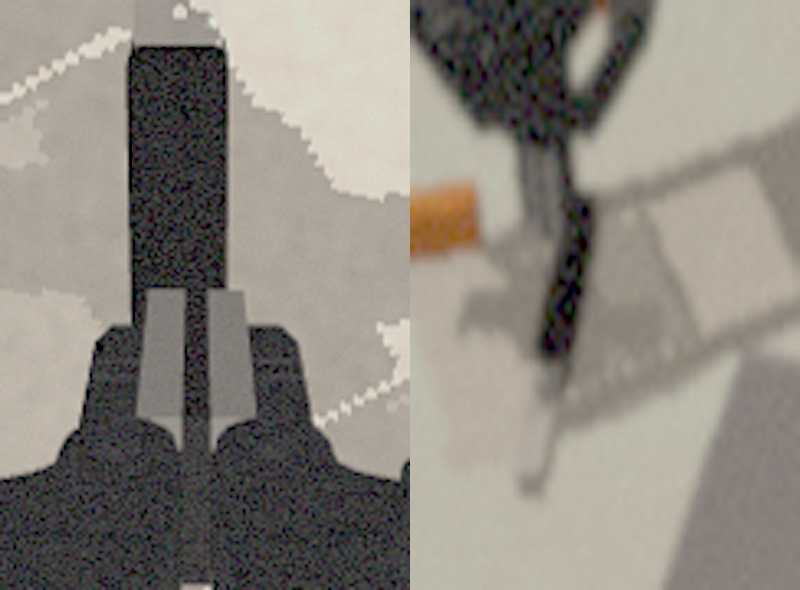

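```bash
python3 - <<'E'
from h import *
o=ctrl.get_obs();p=o['eef_pos']
for n in('side',):
    print('cam',ray(n,(280,204))[0])
    for z in(0,.0055,.022,.04):print(z,proj(n,[p[0],p[1],z]).round(1))
u=np.array([.973,.231])
for d in(-.045,0,.045,.1):print(d,proj('side',[*(np.array([.4338,-.3072])+u*d),.022 if d<.09 else .011]).round(1))
f=lambda c,r:(160+(c-410)/5.57,170+r/8.43)
print('seen handle rear top',f(590,200),'front',f(565,350),'tip',f(530,485),'fing',f(545,235))
im=snap('top');
E
```

```text
cam [1.2370724  0.15500448 0.70931618]
0 [187.1 207.7]
0.0055 [186.9 206.2]
0.022 [186.2 201.7]
0.04 [185.4 196.7]
-0.045 [191.4 191.7]
0 [188.3 200.8]
0.045 [185.1 210.5]
0.1 [181.4 226.4]
seen handle rear top (192.31597845601436, 193.72479240806643) front (187.82764811490125, 211.51838671411625) tip (181.5439856373429, 227.5326215895611) fing (184.23698384201077, 197.87663107947805)
```

```bash
python3 - <<'E'
from h import *
o=ctrl.get_obs();p=o['eef_pos'];q=o['eef_rot'];R=Ro.from_quat(q[[1,2,3,0]]).as_matrix()
cal=viewer.get_calibration('wrist')
for back in(0,.013,.0187,.03,.045):
  for x in(-.011,.011):
    for y in(-.0425,.0425):
        X=p+R@[x,y,-back];print(back,x,y,proj('wrist',X,cal).round(0),'depth',(cal['R']@X+cal['t'])[2].round(3))
E
```

```text
0 -0.011 -0.0425 [210. 255.] depth 0.196
0 -0.011 0.0425 [353. 255.] depth 0.196
0 0.011 -0.0425 [208. 220.] depth 0.19
0 0.011 0.0425 [356. 220.] depth 0.19
0.013 -0.011 -0.0425 [206. 266.] depth 0.184
0.013 -0.011 0.0425 [359. 266.] depth 0.184
0.013 0.011 -0.0425 [203. 229.] depth 0.177
0.013 0.011 0.0425 [361. 229.] depth 0.177
0.0187 -0.011 -0.0425 [203. 271.] depth 0.178
0.0187 -0.011 0.0425 [361. 271.] depth 0.178
0.0187 0.011 -0.0425 [200. 233.] depth 0.172
0.0187 0.011 0.0425 [364. 233.] depth 0.172
0.03 -0.011 -0.0425 [198. 281.] depth 0.167
0.03 -0.011 0.0425 [366. 281.] depth 0.167
0.03 0.011 -0.0425 [195. 241.] depth 0.161
0.03 0.011 0.0425 [370. 241.] depth 0.161
0.045 -0.011 -0.0425 [191. 298.] depth 0.153
0.045 -0.011 0.0425 [374. 298.] depth 0.153
0.045 0.011 -0.0425 [187. 255.] depth 0.147
0.045 0.011 0.0425 [379. 255.] depth 0.147
```

The images show the real fingertips about 35 mm behind the reported TCP. The wrist view puts them 48 mm behind when open (13 mm expected) and about 37 mm when shut, and the side view puts the tip at z≈0.035. The gripper therefore closed above the handle. I'll open, go lower while watching the force, and regrip.

```bash
python3 -m handwheel '[{"travel":[-0.01,-0.02,0],"dr":[0,0,0]},{"travel":[0,-0.015,0],"dr":[0,0,0]},{"travel":[0,0,0],"dr":[0,0,0]},{"travel":[0,0,0],"dr":[0,0,0]}]' 0; python3 -m handwheel '[{"travel":[0,0,0.07],"dr":[0,0,0]},{"travel":[0,0,0.06],"dr":[0,0,0]},{"travel":[0,0,0.03],"dr":[0,0,0]},{"travel":[0,0,0],"dr":[0,0,0]}]';python3 - <<'E'
from h import *
go((.437,-.3065,-.028),(np.cos(.233),np.sin(.233),0))
E
```

```text
time_s: 6.07
eef_pos: [0.4364, -0.3058, 0.0053]
eef_rot: [0.002, 0.993, 0.117, 0.001]
wrist_force: [0.4, -0.1, 0.3]
opening: 0.501
time_s: 6.4
eef_pos: [0.4365, -0.3058, -0.0211]
eef_rot: [0.002, 0.993, 0.117, 0.001]
wrist_force: [-0.7, 0.4, -0.4]
opening: 0.498
t 6.4 tcp [ 0.4365 -0.3058 -0.0211] yaw 13.49 F [-0.7  0.4 -0.4] op 0.498
travel total [0.002 0.005 0.046]
dr total [ 0.007 -0.003  0.005]
```

No contact at a reported z of −0.021, which confirms the offset. I'll go a little lower and close.

```bash
python3 -m handwheel '[{"travel":[0,0,0.02],"dr":[0,0,0]},{"travel":[0,0,0.01],"dr":[0,0,0]},{"travel":[0,0,0],"dr":[0,0,0]}]'; python3 -m handwheel '[{"travel":[0,0,0],"dr":[0,0,0]},{"travel":[0,0,0],"dr":[0,0,0]},{"travel":[0,0,0],"dr":[0,0,0]},{"travel":[0,0,0],"dr":[0,0,0]},{"travel":[0,0,0],"dr":[0,0,0]},{"travel":[0,0,0],"dr":[0,0,0]}]' -1;python3 - <<'E'
from h import *
a=snap('wrist');b=snap('side')
c=b[150:290,120:307];c=cv2.resize(c,(560,420),interpolation=2)
im=np.hstack([a,c])/255.
cv2.imwrite('pics/x3.png',(255*cv2.resize(im,(800,300),interpolation=3)**.6)[:,:,::-1])
E
```

```text
time_s: 6.65
eef_pos: [0.4359, -0.3052, -0.0273]
eef_rot: [0.001, 0.993, 0.117, 0.0]
wrist_force: [0.5, 0.3, 1.2]
opening: 0.499
time_s: 7.15
eef_pos: [0.4364, -0.3058, -0.0265]
eef_rot: [0.001, 0.993, 0.117, 0.001]
wrist_force: [-0.4, -0.1, -1.3]
opening: 0.166[ WARN:0@1.979] global loadsave.cpp:1063 imwrite_ Unsupported depth image for selected encoder is fallbacked to CV_8U.
```

```bash
python3 -m handwheel '[{"travel":[0,0,-0.1],"dr":[0,0,0]},{"travel":[0,0,-0.15],"dr":[0,0,0]},{"travel":[0,0,-0.15],"dr":[0,0,0]},{"travel":[0,0,-0.15],"dr":[0,0,0]},{"travel":[0,-0.1,-0.05],"dr":[0,0,0.1]},{"travel":[0,-0.15,0],"dr":[0,0,0.1]},{"travel":[0,-0.2,0],"dr":[0,0,0.1]},{"travel":[0,-0.2,0],"dr":[0,0,0.07]},{"travel":[0,-0.2,0],"dr":[0,0,0]},{"travel":[0,-0.2,0],"dr":[0,0,0]},{"travel":[0,-0.2,0],"dr":[0,0,0]},{"travel":[0,-0.15,0],"dr":[0,0,0]},{"travel":[0,-0.07,0],"dr":[0,0,0]},{"travel":[0,0,0],"dr":[0,0,0]},{"travel":[0,0,0],"dr":[0,0,0]}]'; python3 -c "
from h import *
go((.432,-.0752,.0655),(np.cos(.0388),np.sin(.0388),0))"
```

```text
time_s: 8.5
eef_pos: [0.4166, -0.0782, 0.0672]
eef_rot: [0.002, 1.0, 0.014, 0.002]
wrist_force: [0.1, -0.6, -0.2]
opening: 0.169
t 8.5 tcp [ 0.4166 -0.0782  0.0672] yaw 1.64 F [ 0.1 -0.6 -0.2] op 0.169
travel total [ 0.103 -0.017  0.011]
dr total [ 0.008 -0.007 -0.02 ]
```

```bash
python3 - <<'E'
from h import *
cal=viewer.get_calibration('wrist');a=snap('wrist');b=snap('side');go((.432,-.0752,.0655),(np.cos(.0388),np.sin(.0388),0))
c=b[130:310,150:390];c=cv2.resize(c,(560,420),interpolation=2)
im=np.hstack([a,c])/255.;cv2.imwrite('pics/raww.png',a[:,:,::-1]);cv2.imwrite('pics/raws.png',b[:,:,::-1])
cv2.imwrite('pics/x3.png',(255*cv2.resize(im,(800,300),interpolation=3)**.6).astype(np.uint8)[:,:,::-1])
o=ctrl.get_obs();p=o['eef_pos'];R=Ro.from_quat(o['eef_rot'][[1,2,3,0]]).as_matrix()
t=p+R@[.097,0,-.0375];print('tip pred',t,proj('wrist',t,cal),proj('side',t))
c,s=np.cos(.0388),np.sin(.0388)
for y in(-.085,.085):
  L=[.630+c*-.076-s*y,-.0675+s*-.076+c*y,.116];print('lip corner',y,proj('wrist',L,cal),proj('side',L))
E
```

```text
t 8.6 tcp [ 0.4168 -0.079   0.0672] yaw 1.54 F [ 0.3 -0.2 -0.5] op 0.165
travel total [ 0.102 -0.023  0.011]
dr total [ 0.008 -0.007 -0.023]
tip pred [ 0.51357903 -0.0762456   0.10501765] [286.2979272   43.75205081] [256.14367853 208.52641087]
lip corner -0.085 [ 536.61159222 -102.99915076] [219.63656863 210.19646383]
lip corner 0.085 [  9.91019776 -97.78301641] [288.2038368  220.88214838]
```

View pics/x3.png

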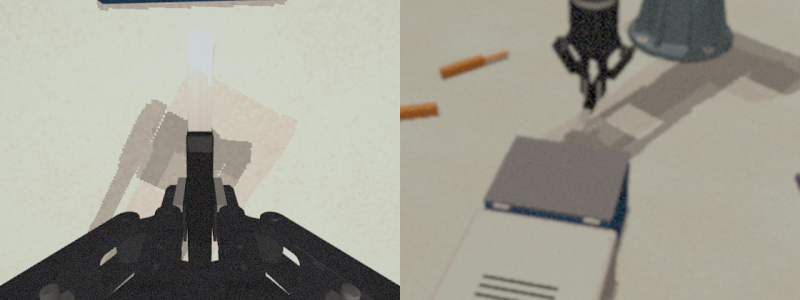

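```bash
python3 - <<'E'
from h import *
a=cv2.imread('pics/raww.png');g=a.mean(2)
for r in(36,40,45,55,70,90,120,190,205):
    print(r,[int(v) for v in g[r,255:310:3]])
cal=viewer.get_calibration('wrist')
o=ctrl.get_obs();p=o['eef_pos'];R=Ro.from_quat(o['eef_rot'][[1,2,3,0]]).as_matrix()
for x in(.097,.045):
  for b in(.03,.0375,.045):
    P=[proj('wrist',p+R@[x,y,-b],cal).round(0) for y in(-.007,.007)];print(x,b,P)
b=cv2.imread('pics/raws.png');cv2.imwrite('pics/x4.png',(255*(cv2.resize(b[180:250,215:295],None,fx=7,fy=7,interpolation=2)/255.)**.7).astype(np.uint8))
E
```

```text
36 [174, 177, 181, 180, 178, 176, 175, 178, 178, 178, 176, 178, 173, 177, 177, 177, 183, 180, 177]
40 [179, 178, 177, 178, 176, 175, 178, 178, 179, 177, 178, 177, 174, 175, 176, 179, 174, 178, 176]
45 [176, 177, 180, 182, 184, 182, 183, 186, 183, 181, 183, 183, 181, 183, 183, 181, 182, 179, 177]
55 [177, 176, 176, 184, 185, 183, 186, 184, 185, 183, 184, 185, 183, 183, 184, 179, 176, 175, 178]
70 [177, 181, 179, 185, 186, 186, 183, 185, 187, 183, 186, 184, 185, 186, 182, 168, 181, 179, 180]
90 [180, 183, 179, 180, 187, 184, 188, 186, 185, 185, 187, 186, 184, 183, 179, 180, 180, 178, 181]
120 [169, 164, 165, 173, 177, 175, 174, 175, 169, 172, 172, 173, 184, 184, 173, 169, 176, 168, 165]
190 [101, 96, 0, 4, 13, 16, 4, 16, 12, 19, 22, 10, 21, 13, 5, 109, 103, 101, 167]
205 [105, 105, 13, 7, 23, 16, 24, 28, 20, 24, 29, 26, 21, 20, 13, 114, 104, 104, 106]
0.097 0.03 [array([266.,  47.]), array([300.,  47.])]
0.097 0.0375 [array([266.,  44.]), array([302.,  44.])]
0.097 0.045 [array([265.,  41.]), array([303.,  41.])]
0.045 0.03 [array([268., 172.]), array([298., 172.])]
0.045 0.0375 [array([267., 175.]), array([299., 175.])]
0.045 0.045 [array([267., 179.]), array([300., 179.])]
```

View pics/x4.png

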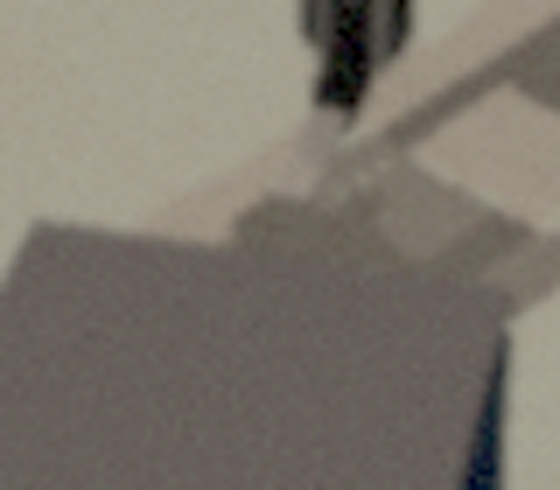

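```bash
python3 -m handwheel '[{"travel":[0.05,-0.02,0.006],"dr":[0.008,-0.007,-0.02]},{"travel":[0.05,0,0.005],"dr":[0,0,0]},{"travel":[0.05,0,0],"dr":[0,0,0]},{"travel":[0,0,0],"dr":[0,0,0]},{"travel":[0,0,0],"dr":[0,0,0]}]'; python3 -c "
from h import *
go((.469,-.0737,.0655),(np.cos(.0388),np.sin(.0388),0))"
```

```text
time_s: 9.02
eef_pos: [0.4431, -0.0789, 0.0655]
eef_rot: [0.0, 1.0, 0.017, 0.0]
wrist_force: [0.4, -0.6, -2.3]
opening: 0.17
t 9.02 tcp [ 0.4431 -0.0789  0.0655] yaw 1.9 F [ 0.4 -0.6 -2.3] op 0.17
travel total [ 0.174 -0.029  0.   ]
dr total [ 0.001 -0.002 -0.011]
```

```bash
python3 -m handwheel '[{"travel":[0.04,0,0],"dr":[0,0,0]},{"travel":[0.04,0,0],"dr":[0,0,0]},{"travel":[0.04,0,0],"dr":[0,0,0]},{"travel":[0.04,0,0],"dr":[0,0,0]},{"travel":[0,0,0],"dr":[0,0,0]},{"travel":[0,0,0],"dr":[0,0,0]}]'; python3 -c "
from h import *
go((.469,-.0737,.0655),(np.cos(.0388),np.sin(.0388),0))
snap('top','t5.png')"
```

```text
time_s: 9.52
eef_pos: [0.47, -0.0785, 0.0651]
eef_rot: [0.0, 1.0, 0.016, 0.0]
wrist_force: [-0.6, -0.3, -1.2]
opening: 0.166
t 9.52 tcp [ 0.47   -0.0785  0.0651] yaw 1.87 F [-0.6 -0.3 -1.2] op 0.166
travel total [-0.005 -0.032 -0.002]
dr total [ 0.    -0.001 -0.012]
```

```bash
python3 -m handwheel '[{"travel":[0,0,-0.05],"dr":[0,0,0]},{"travel":[0,0,-0.06],"dr":[0,0,0]},{"travel":[0,0,-0.06],"dr":[0,0,0]},{"travel":[0.047,0,-0.04],"dr":[0,0,0]},{"travel":[0.047,0,-0.04],"dr":[0,0,0]},{"travel":[0.047,0,-0.04],"dr":[0,0,0]},{"travel":[0.033,0,-0.053],"dr":[0,0,0]}]'; python3 -c "
from h import *
go((.469,-.0737,.0655),(np.cos(.0388),np.sin(.0388),0))
a=snap('side');b=snap('wrist')
im=np.hstack([b,cv2.resize(a[110:320,150:430],(560,420),interpolation=2)])/255.
cv2.imwrite('pics/x5.png',(255*cv2.resize(im,(800,300),interpolation=3)**.6).astype(np.uint8)[:,:,::-1])"
```

```text
time_s: 10.15
eef_pos: [0.4945, -0.0766, 0.1202]
eef_rot: [-0.001, 1.0, 0.016, -0.003]
wrist_force: [-0.6, 0.1, -1.6]
opening: 0.169
t 10.15 tcp [ 0.4945 -0.0766  0.1202] yaw 1.84 F [-0.6  0.1 -1.6] op 0.169
travel total [-0.167 -0.024  0.365]
dr total [-0.003  0.01  -0.013]
```

View pics/x5.png

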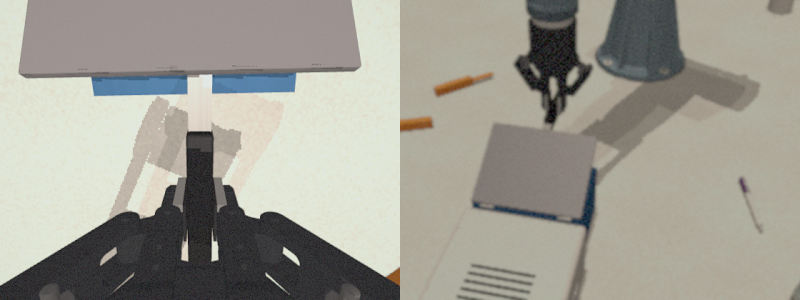

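The wrist view shows the cover clearly raised, with the blade running under its lip at (200,75). The side view shows it tilted. I'll continue along the arc.

```bash
python3 -m handwheel '[{"travel":[0.033,0,-0.053],"dr":[0,0,0]},{"travel":[0.033,0,-0.053],"dr":[0,0,0]},{"travel":[0.033,0,-0.053],"dr":[0,0,0]},{"travel":[0.053,0,-0.047],"dr":[0,0,0]},{"travel":[0.053,0,-0.047],"dr":[0,0,0]},{"travel":[0.053,0,-0.047],"dr":[0,0,0]},{"travel":[0.053,0,-0.02],"dr":[0,0,0]},{"travel":[0.053,0,-0.02],"dr":[0,0,0]},{"travel":[0.053,0,-0.02],"dr":[0,0,0]},{"travel":[0.053,0,-0.01],"dr":[0,0,0]},{"travel":[0.06,0,0],"dr":[0,0,0]},{"travel":[0.06,0,0],"dr":[0,0,0]},{"travel":[0.06,0,0],"dr":[0,0,0]}]'; python3 -c "
from h import *
go((.654,-.068,.177),(np.cos(.0388),np.sin(.0388),0))
a=snap('top','t6.png');
"
```

```text
time_s: 11.33
eef_pos: [0.6009, -0.0727, 0.1836]
eef_rot: [-0.001, 1.0, 0.016, -0.001]
wrist_force: [-0.8, -0.5, -1.1]
opening: 0.169
t 11.33 tcp [ 0.6009 -0.0727  0.1836] yaw 1.87 F [-0.8 -0.5 -1.1] op 0.169
travel total [ 0.355 -0.02   0.043]
dr total [-0.003  0.005 -0.012]
```

```bash
python3 -m handwheel '[{"travel":[0.06,0,0.01],"dr":[0,0,0]},{"travel":[0.06,0,0.01],"dr":[0,0,0]},{"travel":[0.06,0,0.01],"dr":[0,0,0]},{"travel":[0.06,0,0.01],"dr":[0,0,0]},{"travel":[0.06,0,0.01],"dr":[0,0,0]},{"travel":[0.06,0,0.01],"dr":[0,0,0]},{"travel":[0,0,0],"dr":[0,0,0]}]'; python3 -m handwheel '[{"travel":[-0.1,0,0],"dr":[0,0,0]},{"travel":[-0.2,0,0],"dr":[0,0,0]},{"travel":[-0.25,0,0],"dr":[0,0,0]},{"travel":[-0.25,0,0],"dr":[0,0,0]},{"travel":[-0.25,0,0],"dr":[0,0,0]},{"travel":[-0.2,0,0],"dr":[0,0,0]},{"travel":[-0.1,0,0],"dr":[0,0,0]},{"travel":[0,0,0],"dr":[0,0,0]}]'; python3 -c "
from h import *
go((.425,-.3,.05),(np.cos(.0388),np.sin(.0388),0))
a=snap('top','t7.png');b=snap('side')
im=np.hstack([a,b])/255.
cv2.imwrite('pics/x6.png',(255*cv2.resize(im,(800,300),interpolation=3)**.6).astype(np.uint8)[:,:,::-1])"
```

```text
time_s: 11.97
eef_pos: [0.6611, -0.0709, 0.1735]
eef_rot: [-0.001, 1.0, 0.016, -0.001]
wrist_force: [-0.9, 0.5, -0.5]
opening: 0.168
time_s: 12.63
eef_pos: [0.4523, -0.0772, 0.1709]
eef_rot: [-0.0, 1.0, 0.017, 0.001]
wrist_force: [0.2, -0.3, -0.7]
opening: 0.163
t 12.63 tcp [ 0.4523 -0.0772  0.1709] yaw 1.96 F [ 0.2 -0.3 -0.7] op 0.163
travel total [-0.233  1.478  0.806]
dr total [ 0.    -0.002 -0.009]
```

View pics/x6.png

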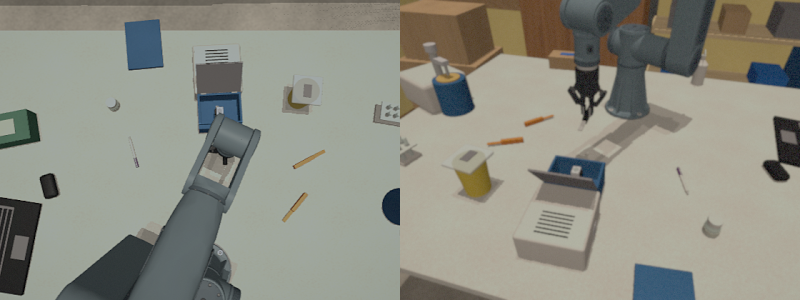

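The cover stands past vertical (about 2.2 rad), the well is open and the stick head is visible. The spatula is still held. I'll lay it down at around (0.43, −0.23).

```bash
python3 -m handwheel '[{"travel":[0,0.12,0],"dr":[0,0,0]},{"travel":[-0.03,0.2,0.1],"dr":[0,0,0]},{"travel":[-0.03,0.2,0.2],"dr":[0,0,0]},{"travel":[-0.03,0.2,0.2],"dr":[0,0,0]},{"travel":[0,0.18,0.2],"dr":[0,0,0]},{"travel":[0,0.1,0.2],"dr":[0,0,0]},{"travel":[0,0,0.15],"dr":[0,0,0]},{"travel":[0,0,0.1],"dr":[0,0,0]},{"travel":[0,0,0],"dr":[0,0,0]},{"travel":[0,0,0],"dr":[0,0,0]}]'; python3 -c "
from h import *
go((.43,-.23,-.026),(np.cos(.0388),np.sin(.0388),0))"
```

```text
time_s: 13.57
eef_pos: [0.469, -0.2442, -0.0028]
eef_rot: [0.006, 1.0, 0.019, 0.013]
wrist_force: [0.8, -1.0, -0.2]
opening: 0.168
t 13.57 tcp [ 0.469  -0.2442 -0.0028] yaw 2.18 F [ 0.8 -1.  -0.2] op 0.168
travel total [-0.26  -0.106  0.147]
dr total [ 0.024 -0.049 -0.002]
```

```bash
python3 -m handwheel '[{"travel":[-0.03,0,0],"dr":[0.024,-0.049,0]},{"travel":[0,0,0.06],"dr":[0,0,0]},{"travel":[0,0,0.05],"dr":[0,0,0]},{"travel":[0,0,0.02],"dr":[0,0,0]},{"travel":[0,0,0],"dr":[0,0,0]},{"travel":[0,0,0],"dr":[0,0,0]}]'; python3 -c "
from h import *
go((.46,-.244,-.026),(np.cos(.0388),np.sin(.0388),0))"
```

```text
time_s: 14.07
eef_pos: [0.4704, -0.2458, -0.0206]
eef_rot: [0.002, 1.0, 0.02, 0.003]
wrist_force: [0.3, -0.4, -0.7]
opening: 0.166
t 14.07 tcp [ 0.4704 -0.2458 -0.0206] yaw 2.35 F [ 0.3 -0.4 -0.7] op 0.166
travel total [-0.069 -0.015  0.036]
dr total [ 0.009 -0.012  0.004]
```

```bash
python3 -m handwheel '[{"travel":[0,0,0.025],"dr":[0.008,-0.01,0]},{"travel":[0,0,0.01],"dr":[0,0,0]},{"travel":[0,0,0],"dr":[0,0,0]}]'; python3 -m handwheel '[{"travel":[0,0,0],"dr":[0,0,0]},{"travel":[0,0,0],"dr":[0,0,0]},{"travel":[0,0,0],"dr":[0,0,0]},{"travel":[0,0,0],"dr":[0,0,0]},{"travel":[0,0,0],"dr":[0,0,0]}]' 0.1;  python3 -c "
from h import *
go((.46,-.244,.25))"
```

```text
time_s: 14.32
eef_pos: [0.471, -0.2459, -0.0253]
eef_rot: [0.001, 1.0, 0.021, 0.001]
wrist_force: [0.4, -0.2, -0.6]
opening: 0.169
time_s: 14.73
eef_pos: [0.4716, -0.2465, -0.0246]
eef_rot: [0.001, 1.0, 0.021, 0.002]
wrist_force: [0.5, 0.9, -0.4]
opening: 0.549
t 14.73 tcp [ 0.4716 -0.2465 -0.0246] yaw 2.37 F [ 0.5  0.9 -0.4] op 0.549
travel total [-0.07  -0.015 -1.831]
```

```bash
python3 -m handwheel '[{"travel":[0,0,-0.08],"dr":[0,0,0]},{"travel":[0,0,-0.2],"dr":[0,0,0]},{"travel":[0,0,-0.25],"dr":[0,0,0]},{"travel":[0,0,-0.25],"dr":[0,0,0]},{"travel":[0,0,-0.25],"dr":[0,0,0]},{"travel":[0,0,-0.2],"dr":[0,0,0]},{"travel":[0,0,-0.15],"dr":[0,0,0]},{"travel":[0.1,-0.15,0],"dr":[0,0,0]},{"travel":[0.15,-0.2,0],"dr":[0,0,0]},{"travel":[0.15,-0.2,0],"dr":[0,0,0]},{"travel":[0.15,-0.2,0],"dr":[0,0,0]},{"travel":[0.15,-0.2,0],"dr":[0,0,0]},{"travel":[0.1,-0.1,0],"dr":[0,0,0]},{"travel":[0,0,0],"dr":[0,0,0]},{"travel":[0,0,0],"dr":[0,0,0]}]' 0.5;  python3 - <<'E'
from h import *
go((.620,-.068,.18),(np.cos(.0388),np.sin(.0388),0))
cal=viewer.get_calibration('wrist');a=snap('wrist','raww2.png')
cv2.imwrite('pics/x7.png',(255*(a/255.)**.6).astype(np.uint8)[:,:,::-1])
c,s=np.cos(.0388),np.sin(.0388)
for x in(-26,6):
  for y in(-13,13): print(x,y,proj('wrist',[.630+c*x/1000-s*y/1000,-.0675+s*x/1000+c*y/1000,.106],cal).round(1))
E
```

```text
time_s: 15.98
eef_pos: [0.589, -0.0775, 0.2104]
eef_rot: [0.004, 1.0, 0.018, 0.008]
wrist_force: [0.0, -1.1, -0.3]
opening: 0.749
t 15.98 tcp [ 0.589  -0.0775  0.2104] yaw 2.1 F [ 0.  -1.1 -0.3] op 0.749
travel total [ 0.206 -0.057  0.206]
dr total [ 0.018 -0.032 -0.004]
-26 -13 [285.3 176.9]
-26 13 [255.6 177. ]
6 -13 [285.4 139.8]
6 13 [254.8 139.9]
```

View pics/x7.png

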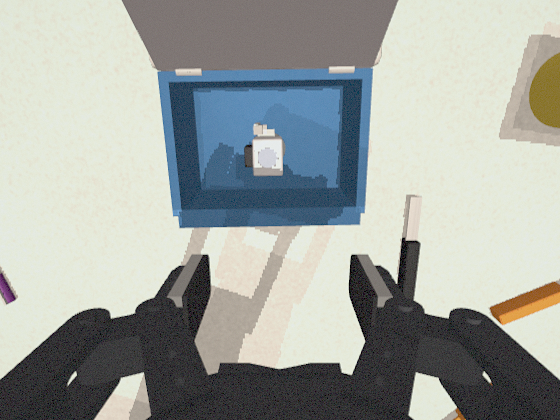

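The wrist view shows the head's top face at (252–284, 135–175) with the black button on its left (+y) side, within 3 px of the prediction. The spatula lies on the bench at (410,245). Next I'll align over the head.

```bash
python3 -m handwheel '[{"travel":[0.1,-0.03,0],"dr":[0.015,-0.028,0]},{"travel":[0.1,-0.03,0.1],"dr":[0,0,0]},{"travel":[0.02,-0.01,0.15],"dr":[0,0,0]},{"travel":[0,0,0.15],"dr":[0,0,0]},{"travel":[0,0,0.1],"dr":[0,0,0]},{"travel":[0,0,0],"dr":[0,0,0]},{"travel":[0,0,0],"dr":[0,0,0]}]'; python3 -c "
from h import *
go((.622,-.066,.034),(np.cos(.0388),np.sin(.0388),0))"
```

```text
time_s: 16.62
eef_pos: [0.6195, -0.0752, 0.1378]
eef_rot: [0.002, 1.0, 0.013, 0.002]
wrist_force: [-0.3, -0.5, 1.2]
opening: 0.751
t 16.62 tcp [ 0.6195 -0.0752  0.1378] yaw 1.5 F [-0.3 -0.5  1.2] op 0.751
travel total [ 0.015 -0.064  0.692]
dr total [ 0.009 -0.008 -0.024]
```

```bash
python3 -m handwheel '[{"travel":[0.015,-0.06,0],"dr":[0.008,-0.008,-0.023]},{"travel":[0,-0.01,0.08],"dr":[0,0,0]},{"travel":[0,0,0.1],"dr":[0,0,0]},{"travel":[0,0,0.1],"dr":[0,0,0]},{"travel":[0,0,0],"dr":[0,0,0]},{"travel":[0,0,0],"dr":[0,0,0]}]'; python3 - <<'E'
from h import *
go((.622,-.066,.034),(np.cos(.0388),np.sin(.0388),0))
cal=viewer.get_calibration('wrist');a=snap('wrist');b=snap('side')
im=np.hstack([a,cv2.resize(b[110:320,150:430],(560,420),interpolation=2)])/255.
cv2.imwrite('pics/x8.png',(255*cv2.resize(im,(800,300),interpolation=3)**.6).astype(np.uint8)[:,:,::-1])
c,s=np.cos(.0388),np.sin(.0388)
for x in(-26,6):
  for y in(-13,13): print(x,y,(proj('wrist',[.632+c*x/1000-s*y/1000,-.0665+s*x/1000+c*y/1000,.106],cal)*.714).round(1))
E
```

```text
time_s: 17.12
eef_pos: [0.6245, -0.0665, 0.1003]
eef_rot: [0.001, 1.0, 0.018, 0.004]
wrist_force: [0.3, -0.5, 0.0]
opening: 0.753
t 17.12 tcp [ 0.6245 -0.0665  0.1003] yaw 2.12 F [ 0.3 -0.5  0. ] op 0.753
travel total [-0.02  -0.005  0.442]
dr total [ 0.006 -0.017 -0.004]
-26 -13 [217.8 193.4]
-26 13 [186.  193.5]
6 -13 [218.7 156.3]
6 13 [185.2 156.4]
```

View pics/x8.png

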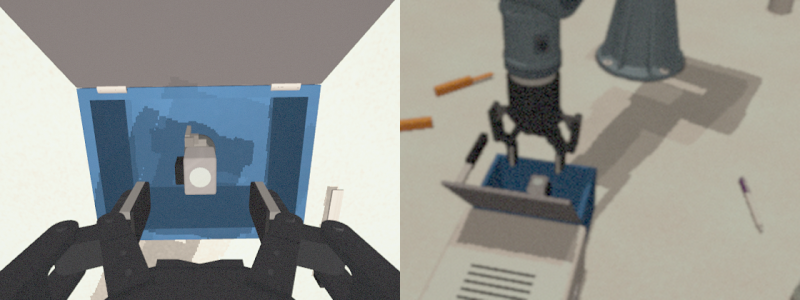

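The head's top is at about (200,178), centred between the fingers at 147 and 253, with the button on the left. I'll descend.

```bash
python3 -m handwheel '[{"travel":[-0.012,0,0.08],"dr":[0.006,-0.015,0]},{"travel":[0,0,0.1],"dr":[0,0,0]},{"travel":[0,0,0.1],"dr":[0,0,0]},{"travel":[0,0,0.08],"dr":[0,0,0]},{"travel":[0,0,0.03],"dr":[0,0,0]},{"travel":[0,0,0],"dr":[0,0,0]},{"travel":[0,0,0],"dr":[0,0,0]}]'; python3 -c "
from h import *
go((.622,-.066,.034),(np.cos(.0388),np.sin(.0388),0))"
```

```text
time_s: 17.8
eef_pos: [0.6259, -0.0676, 0.0424]
eef_rot: [0.001, 1.0, 0.019, 0.004]
wrist_force: [0.4, -0.4, -0.4]
opening: 0.75
t 17.8 tcp [ 0.6259 -0.0676  0.0424] yaw 2.13 F [ 0.4 -0.4 -0.4] op 0.75
travel total [-0.026 -0.012  0.056]
dr total [ 0.004 -0.013 -0.003]
```

```bash
python3 -m handwheel '[{"travel":[-0.025,-0.01,0.02],"dr":[0.004,-0.012,0]},{"travel":[-0.005,0,0.03],"dr":[0,0,0]},{"travel":[0,0,0.01],"dr":[0,0,0]},{"travel":[0,0,0],"dr":[0,0,0]}]'; python3 -m handwheel '[{"travel":[0,0,0],"dr":[0,0,0]},{"travel":[0,0,0],"dr":[0,0,0]},{"travel":[0,0,0],"dr":[0,0,0]},{"travel":[0,0,0],"dr":[0,0,0]},{"travel":[0,0,0],"dr":[0,0,0]},{"travel":[0,0,0],"dr":[0,0,0]},{"travel":[0,0,0],"dr":[0,0,0]},{"travel":[0,0,0],"dr":[0,0,0]}]' -1; python3 -c "
from h import *
go((.622,-.066,.034),(np.cos(.0388),np.sin(.0388),0))"
```

```text
time_s: 18.13
eef_pos: [0.6224, -0.0666, 0.0346]
eef_rot: [0.0, 1.0, 0.019, 0.002]
wrist_force: [-0.8, -0.8, 0.0]
opening: 0.756
time_s: 18.8
eef_pos: [0.6228, -0.0664, 0.0361]
eef_rot: [0.001, 1.0, 0.019, 0.002]
wrist_force: [0.1, -0.2, 1.1]
opening: 0.3
t 18.8 tcp [ 0.6228 -0.0664  0.0361] yaw 2.21 F [ 0.1 -0.2  1.1] op 0.3
travel total [-0.005 -0.003  0.014]
dr total [ 0.002 -0.008 -0.   ]
```

The opening of 0.30 corresponds to about 27 mm, so the button is in. Now I'll pull up slowly.

```bash
python3 -m handwheel '[{"travel":[0,0,-0.03],"dr":[0,0,0]},{"travel":[0,0,-0.03],"dr":[0,0,0]},{"travel":[0,0,-0.03],"dr":[0,0,0]},{"travel":[0,0,-0.03],"dr":[0,0,0]},{"travel":[0,0,-0.03],"dr":[0,0,0]},{"travel":[0,0,-0.03],"dr":[0,0,0]},{"travel":[0,0,-0.03],"dr":[0,0,0]},{"travel":[0,0,-0.03],"dr":[0,0,0]},{"travel":[0,0,-0.03],"dr":[0,0,0]},{"travel":[0,0,-0.03],"dr":[0,0,0]},{"travel":[0,0,-0.03],"dr":[0,0,0]},{"travel":[0,0,-0.03],"dr":[0,0,0]}]'; python3 -c "
from h import *
go((.6228,-.0664,.1161),(np.cos(.0388),np.sin(.0388),0))"
```

```text
time_s: 19.8
eef_pos: [0.6224, -0.0659, 0.0932]
eef_rot: [0.0, 1.0, 0.019, 0.002]
wrist_force: [2.2, 0.0, -5.9]
opening: 0.293
t 19.8 tcp [ 0.6224 -0.0659  0.0932] yaw 2.2 F [ 2.2  0.  -5.9] op 0.293
travel total [ 0.003  0.003 -0.153]
dr total [ 0.    -0.008 -0.001]
```

```bash
python3 -m handwheel '[{"travel":[0,0,-0.03],"dr":[0,0,0]},{"travel":[0,0,-0.03],"dr":[0,0,0]},{"travel":[0,0,-0.03],"dr":[0,0,0]},{"travel":[0,0,-0.03],"dr":[0,0,0]},{"travel":[0,0,-0.02],"dr":[0,0,0]}]'; python3 -m handwheel '[{"travel":[0,0,-0.01],"dr":[0,0,0]},{"travel":[0,0,0],"dr":[0,0,0]}]'; python3 -c "
from h import *
go((.6228,-.0664,.1161),(np.cos(.0388),np.sin(.0388),0))"
```

```text
time_s: 20.22
eef_pos: [0.6223, -0.0658, 0.116]
eef_rot: [-0.0, 1.0, 0.019, 0.002]
wrist_force: [1.8, -0.1, -6.2]
opening: 0.291
time_s: 20.38
eef_pos: [0.6219, -0.0654, 0.1163]
eef_rot: [-0.001, 1.0, 0.019, 0.002]
wrist_force: [5.0, 0.5, -6.6]
opening: 0.299
t 20.38 tcp [ 0.6219 -0.0654  0.1163] yaw 2.2 F [ 5.   0.5 -6.6] op 0.299
travel total [0.006 0.007 0.001]
dr total [-0.002 -0.007 -0.001]
```

```bash
python3 -m handwheel '[{"travel":[0,0,-0.02],"dr":[0,0,0]},{"travel":[0,0,-0.02],"dr":[0,0,0]},{"travel":[0,0,-0.02],"dr":[0,0,0]}]'; python3 -c "
from h import *
go((.6228,-.0664,.1161),(np.cos(.0388),np.sin(.0388),0))
snap('top')
go((.6228,-.0664,.1161))"
```

```text
time_s: 20.63
eef_pos: [0.6186, -0.0641, 0.1171]
eef_rot: [-0.002, 1.0, 0.019, -0.002]
wrist_force: [10.8, -0.7, -23.3]
opening: 0.299
t 20.63 tcp [ 0.6186 -0.0641  0.1171] yaw 2.21 F [ 10.8  -0.7 -23.3] op 0.299
travel total [0.027 0.016 0.006]
dr total [-0.008  0.008 -0.   ]
t 20.68 tcp [ 0.6187 -0.0641  0.1171] yaw 2.21 F [  9.6  -0.8 -24.5] op 0.296
travel total [0.027 0.016 0.006]
```

The force jumped to −24 N at 81 mm of travel, so this is the second stop. I'll relieve the sideways load a little and run a numeric check on the spatula and the opened cover.

```bash
python3 -m handwheel '[{"travel":[0.02,0.01,-0.015],"dr":[0,0,0]},{"travel":[0.01,0,-0.015],"dr":[0,0,0]}]'; python3 - <<'E'
from h import *
for i in range(4):
    go((.6228,-.0664,.1161)) if i in(0,3) else None
    b=snap('side')
g=b.mean(2)
c=proj('side',[.468,-.246,.011]);print('spatula pred px',c)
x0,y0=int(c[0])-20,int(c[1])-25
m=(g[y0:y0+50,x0:x0+40]<35).astype(np.uint8)
n,l,s,ce=cv2.connectedComponentsWithStats(m)
for k in range(1,n):
    if s[k,4]>15: p=ce[k]+[x0,y0];print('dark',s[k],p,onz('side',p,.011))
E
```

```text
time_s: 20.85
eef_pos: [0.6203, -0.065, 0.1169]
eef_rot: [-0.003, 1.0, 0.02, -0.006]
wrist_force: [2.4, -0.4, -15.9]
opening: 0.298
t 20.85 tcp [ 0.6203 -0.065   0.1169] yaw 2.24 F [  2.4  -0.4 -15.9] op 0.298
travel total [0.016 0.01  0.005]
t 21.0 tcp [ 0.6203 -0.0647  0.117 ] yaw 2.24 F [  2.7  -1.3 -20.8] op 0.296
travel total [0.016 0.012 0.006]
spatula pred px [203.72786902 214.62504546]
dark [33  0  7 12 48] [219.9375 192.6875] [ 0.35742313 -0.24026689  0.011     ]
dark [ 14  15  14  21 129] [203.79069767 214.1627907 ] [ 0.46604586 -0.24664007  0.011     ]
dark [ 27  31  13  19 163] [217.78527607 230.69325153] [ 0.52072347 -0.18311806  0.011     ]
```

```bash
python3 - <<'E'
from h import *
go((.6203,-.065,.117)); print(ctrl.hand_in()); go((.6203,-.065,.117))
E
```

```text
t 21.05 tcp [ 0.6203 -0.0647  0.1171] yaw 2.24 F [  3.5  -0.3 -22.5] op 0.297
travel total [0.    0.002 0.   ]
the job is handed in; nothing more can be done
None
the job is handed in; nothing more can be done
```

The job was handed in at 21 s of the 72 s allowed, with the arm holding the stick at its second stop. No verdict is reported.

**What I did:** I slid the spatula's blade into the pry slot, levered the cover up and pushed it past vertical, to about 2.2 rad estimated from the blade tip's path. I laid the spatula on the bench near (0.47, −0.25), squeezed the button in, and pulled the stick up about 81 mm.

**Last checks:**
- **Stick:** the pull force rose from about 6 N to 16–24 N and held there, so the stick is against its stop.
- **Grip:** the opening stayed at 0.30, or about 27 mm allowing for the offset seen on the spatula handle. That matches the button fully in and shows no sign of slipping.
- **Spatula:** the side camera finds it within a pixel of where I laid it down. That check assumed it lies flat at bench height.
- **Cover:** the pictures before and during the approach to the stick showed it standing open. I did not check it again after the pull.
- **Pen, bin, jar and orange look-alikes:** the arm stayed clear of them, and the last pictures showed them in place.

**What failed or disagreed:**
- **TCP offset:** the reported TCP lies about 35 mm beyond the real fingertips, by the wrist and side views. The first grasp therefore closed on air above the handle. I allowed for the offset from then on.
- **Stick extension:** I inferred it from travel and force. I had used up my picture views before the pull, so there is no picture of the stick extended.

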